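# Thread a crossbar through both clamp bosses

### The job

Pull the drawer out to its stop and leave it out, take the long rod from it and thread it level through one clamp boss on the stand and then the other, so that it sticks out clearly beyond both. Finish still gripping the rod there, steady and not pressed hard against the bosses, so that a colleague can tighten the thumbscrews; do not let go. Leave the short rod in its holder in the drawer and the other things on the bench where they are.

Things in the scene. Friction and masses are not known exactly. Their poses are not given: they have to be found in the camera images.
- drawer (a joint): how far the drawer of the low grey drawer unit is pulled out: 0 shut, 0.15 m at its stop. It runs level, towards the robot, on runners with about 1.5 N of friction, and stays where it is left. The unit, with a black mat on top, is 260 mm deep, 380 mm wide and 85 mm high.
- drawer_handle (a point): middle of the drawer's bar handle, a round steel bar 120 mm long and 11 mm thick, its centre line 35 mm in front of the drawer's white front (so 29 mm of clear gap), 38 mm below the unit's top and 47 mm above the bench. The point's x axis points into the unit (the drawer opens along -x), its y axis runs along the bar, z is up.
- long_rod_mid (a point): middle of the long rod: plain aluminium, 300 mm long, 12 mm thick, round ends, 50 to 100 g; its y axis runs along it. It starts in the shut drawer, along the drawer's width, in the front or the back one of two places 64 mm apart (the short rod lies in the other). With the drawer at its stop both places are clear of the unit.
- long_rod: the long rod itself; same origin and axes as point long_rod_mid
- short_rod_mid (a point): middle of the short rod (160 mm long, 12 mm thick, aluminium, round ends; its y axis runs along it), lying in the drawer's other place: to be left there
- stand: fixed stand: dark steel base plate 130 x 220 x 14 mm with two 12 mm upright rods 120 mm apart, 202 mm high, 36 mm behind the bores. Origin: centre of the plate's underside; y runs from the right upright to the left one, x is away from the robot at yaw 0.
- bores_mid (a point): the point half-way between the two clamp bosses, on the common axis of their cross bores, 170 mm above the bench; its y axis is the bore axis, level. Each boss is a closed aluminium sleeve 24 mm long, 30 mm outside and 17 mm inside, with a black thumbscrew reaching 40 mm in front of the axis (robot side) and one behind the upright; the rod can go in from either side.
- boss_left (a point): centre of the left boss's bore, 60 mm from bores_mid along its +y
- boss_right (a point): centre of the right boss's bore, 60 mm from bores_mid along its -y
- drawer_mid (a point): middle of the underside of the drawer's box (227 mm deep, walls 47 mm high), 163.5 mm behind the handle and 31 mm below it; axes as the handle's. Rods rest in the notches of two black holder strips on its floor, each 8 mm wide, 34 mm left and right of its middle, with the rod's axis 24 mm above the floor; beyond the strips a rod hangs free for gripping.
- beaker: glass beaker 70 mm wide, 90 mm high, on the bench; origin at the centre of its underside; not to be disturbed
- jar: amber jar with a white cap, 60 mm wide, about 75 mm high, on the bench; origin at the centre of its underside; not to be disturbed
- spare_boss: a spare clamp boss lying on the bench, about 100 x 30 x 32 mm; origin under its middle; not to be disturbed

How it is judged:
By the outcome, as a careful person would: the job done as asked, in the order asked, and still so for the second after the job is handed in, while the arm keeps its last pose, push and grip.
It also fails if it takes over 64 s, if anything falls off the work surface, if the arm or the gripper's body presses on something with over 40 N, if the wrist force passes 120 N, or if a joint passes its speed limit or range.

### The arm

A 6-joint arm with a two-finger parallel gripper is mounted at the origin on the work surface. World frame = base frame: x ahead of the robot, y to its left, z up, the work surface at z = 0. Lengths are in m, angles in degrees, forces in N, time in s.
With the tool pointing down it reaches from about 0.25 to 0.725 m from the base axis. Payload 9.7 kg.
Tool frame: the origin (TCP) lies where the fingers leave the gripper's body, on its centre line; the fingertips stand 73 mm ahead of it and the grasp point (between the pads) lies 54 mm ahead of it; z points along the fingers, y is the line along which they close (so a half turn about z gives the same grasp; the last joint's range is limited). The gripper opens to 85 mm and grips with 20 to 120 N. Pads are 22 mm wide; open, the fingers measure 114 mm over their backs; the gripper's body (76 mm by 85 mm) begins 54 mm behind the grasp point. The pads swing forward as they close: fully open they stand 13 mm farther back than shut.
Start: joints at [75.573, 4.979, 10.078, 95.1, 0, 90], TCP at [0.137, 0.533, 0.304] pointing down, gripper open.
Joint ranges: [-179.16, 179.16], [-48.56, 103.87], [-65.8, 70.77], [-126.05, 130.52], [-82.76, 87.17], [-180, 180]. Speed limits (degrees/s): [127.2, 127.2, 147.25, 180, 180, 180].

### API

Orientations are given as [roll, pitch, yaw] about the fixed x, y, z axes, in that order (R = Rz(yaw) Ry(pitch) Rx(roll)).
In Python, from workcell import sensors, imaging, bot gives the robot as it stands.
- The arm moves only by the tool apply_moves, never from a script. Its argument "rows" is a list of rows, each a list of 3 entries, a list of its own where there are three numbers: the shift along the tool's x, y, z in units of 10 cm (1.0 is 10 cm), then the turn, a rotation vector about the tool's x, y, z in units of 30 degrees (1.0 is 30 degrees), then the opening, from 0 (shut) to 1 (fully open). A call has 1 to 20 rows; each row is the pose to reach, as a shift and turn from the pose commanded when the call began, along the tool's axes at that moment; what a row does not reach only later rows make up. A row lasts 1/10 s, in which the tool goes at most 50 mm and 8.59 degrees, less where a joint would pass 70% of its speed; a pose out of reach is approached as far as the arm can. A call with a number of a shift or a turn outside -1 to 1 is refused whole. A call with a gripper value outside its range is refused whole. The fingers move at their own pace and stop on an object; "force" is the grip in N (left out, the last holds). Time passes only in rows, so rows that repeat a pose let the fingers close. It gives the time, the measured TCP pose, the force, the opening and the grip force at its end, in the units of the state.
- sensors.get_obs(): the state, without advancing time (a new reading comes with each control period).
- imaging.camera(name): name is "side" or "top"; returns (picture, depth): 420x560x3 uint8, red, green, blue; 420x560 float32, m along the optical axis (not along the pixel's ray), 0 where there is no reading.
- imaging.get_calibration(name): a dict with "intrinsics" (3x3 intrinsics, pixels), "world_from_camera" (4x4, takes a point from camera to world coordinates). Camera axes: x right, y down, z forward; pixel columns grow to the right and rows downward; lengths in m; the calibration is good to about 2 mm. A picture is of the moment at which its call begins. get_calibration takes no time and is no camera call.
- bot.job_done(): hands the job in; it is judged then, once.
The state is a dict: "time": time; "q": joint angles; "qd": joint speeds; "joint_efforts": joint torques, N m; "ee_pos": TCP position; "tcp_rot": TCP orientation; "wrist_force": force on the tool from outside, world axes, zero at the start; "torque": the same for the moment, N m; "opening": finger opening in m; "grasp_force": force on a finger pad.
Only numpy, scipy, OpenCV 4.12 (cv2) and the standard library are available. Lean on these libraries where they do the work, as an engineer would, in place of code of your own. Each camera call takes 0.05 s, during which the arm holds its last target. There are 200 camera calls.

## Working session

There is one attempt and no reset: what is moved stays moved. The work goes in short steps, Python scripts to look and compute and a tool call to move; the robot and the scene stay as the last step left them, time stands still between calls to the robot, and variables do not carry over. Pictures are saved under pics/ and viewed, at most 10 in all, crops included, and the job is handed in when it is done.

Besides the shell and the picture viewer there is one more tool, called after "Request:" by a JSON object that holds its "op" and its "data". apply_moves: Moves the arm, as the interface text tells. Its arguments: {"type":"object","properties":{"rows":{"type":"array"},"force":{"type":"number"}},"required":["rows"]}

```bash
mkdir -p pics; cat > h.py <<'E'
import numpy as np, cv2
from workcell import sensors, imaging, bot
from scipy.spatial.transform import Rotation as R
def snap(n,tag):
    p,d=imaging.camera(n); np.savez(f'pics/{tag}.npz',p=p,d=d); cv2.imwrite(f'pics/{tag}.png',p[:,:,::-1]); return p,d
def pt(n,d,u,v):
    c=imaging.get_calibration(n);K=np.array(c['intrinsics']);T=np.array(c['world_from_camera'])
    z=d[int(round(v)),int(round(u))]
    return (T@np.r_[np.linalg.inv(K)@[u,v,1]*z,1])[:3]
E
python3 - <<'E'
from h import *
for n in('side','top'):
    snap(n,n+'0'); c=imaging.get_calibration(n); print(n,np.round(c['intrinsics'],1).tolist(),np.round(c['world_from_camera'],3).tolist())
o=sensors.get_obs(); print(o)
E
```

```text
side [[424.0, 0.0, 278.9], [0.0, 424.0, 207.2], [0.0, 0.0, 1.0]] [[-0.969, -0.134, 0.209, 0.361], [-0.248, 0.497, -0.831, 0.779], [0.008, -0.857, -0.515, 0.627], [0.0, 0.0, 0.0, 1.0]]
top [[449.4, 0.0, 275.2], [0.0, 449.4, 212.8], [0.0, 0.0, 1.0]] [[0.03, -0.992, 0.126, 0.387], [-1.0, -0.031, -0.0, -0.049], [0.004, -0.125, -0.992, 1.389], [0.0, 0.0, 0.0, 1.0]]
{'time': 0.1, 'q': array([ 7.55726913e+01,  5.00656364e+00,  1.00385838e+01,  9.50985960e+01,
       -6.00483979e-04,  9.00010905e+01]), 'qd': array([ 0.03638848, -0.14690112,  0.20192809,  0.06048087, -0.0403977 ,
       -0.11218215]), 'joint_efforts': array([-4.04603988e-04, -5.21558905e+01,  4.65655303e+01,  1.59728446e-02,
       -2.56035918e-05,  1.92879270e-05]), 'ee_pos': array([0.137006  , 0.5325403 , 0.30326353]), 'tcp_rot': array([-1.79933424e+02,  6.01750645e-04,  1.65571602e+02]), 'wrist_force': array([-0.09493598,  0.67013035, -0.42965454]), 'torque': array([-0.01935036,  0.01721722, -0.02578997]), 'grasp_force': 0.0, 'opening': 0.08534888061586746}
```

View pics/side0.png

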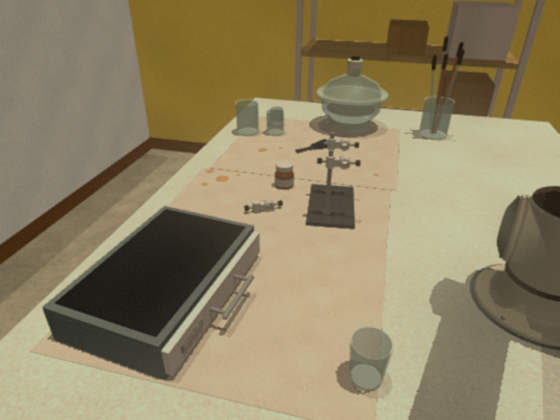

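View pics/top0.png

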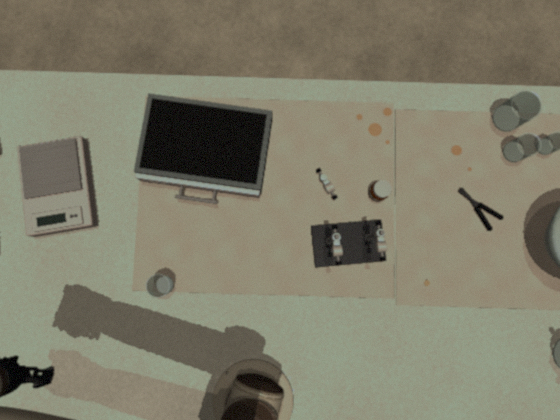

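The side view shows the unit with its handle at about (235,300) and the stand at about (330,205). The top view has the handle at (199,197), the bosses at (337,243) and (381,238), and the beaker at (162,284). I'll enlarge the top view.

```bash
python3 - <<'E'
from h import *
p=np.load('pics/top0.npz')['p'][:,:,::-1]
a=cv2.resize(p[85:215,125:285],None,fx=5,fy=5*0.9/1.0*1.0,interpolation=2)[:300*2]
b=cv2.resize(p[160:280,300:400],None,fx=5,fy=5,interpolation=2)
cv2.imwrite('pics/c1.png',a);cv2.imwrite('pics/c2.png',b);print(a.shape,b.shape)
E
```

```text
(585, 800, 3) (600, 500, 3)
```

View pics/c1.png

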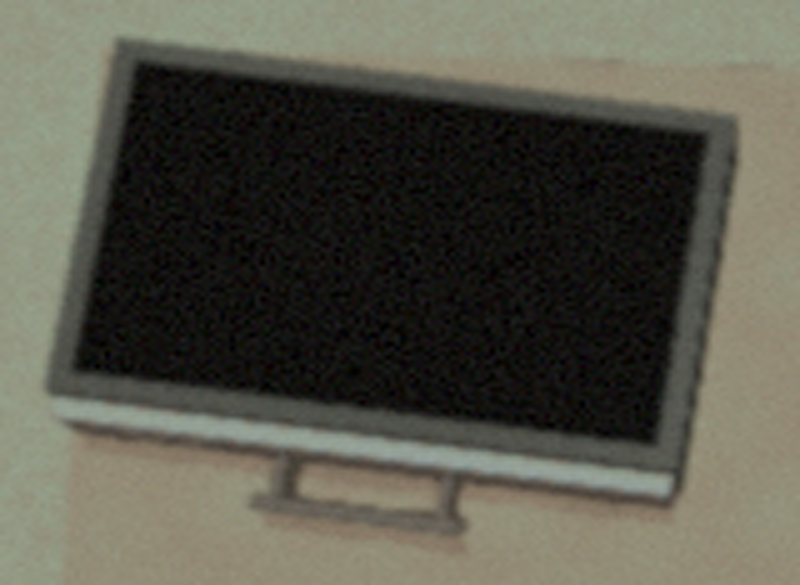

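View pics/c2.png

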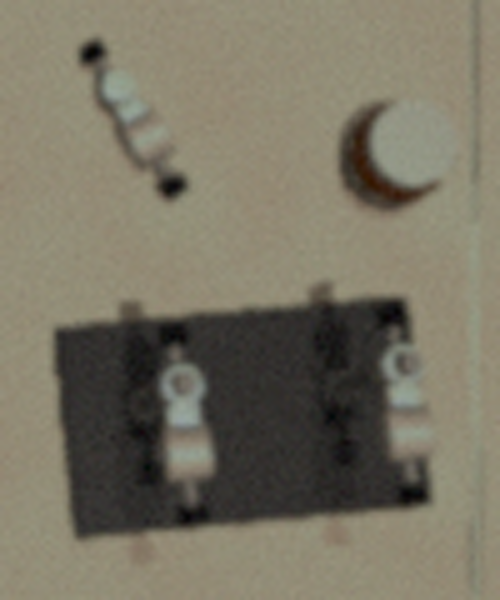

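```bash
cat >> h.py <<'E'
def ray(n,u,v,z):
    c=imaging.get_calibration(n);K=np.array(c['intrinsics']);T=np.array(c['world_from_camera'])
    d=T[:3,:3]@np.linalg.inv(K)@[u,v,1]; o=T[:3,3]; return o+d*(z-o[2])/d[2]
E
python3 - <<'E'
from h import *
def A(X,Y,z): return ray('top',125+(X+.5)/5-.5,85+(Y+.5)/4.5-.5,z)
def B(X,Y,z): return ray('top',300+(X+.5)/5-.5,160+(Y+.5)/5-.5,z)
def show(nm,L):
    print(nm,np.round(L,4).tolist())
c=np.array([A(*q,.085) for q in[(118,40),(737,118),(672,470),(48,390)]]);show('unit',c)
print(np.linalg.norm(np.diff(c,axis=0),axis=1),c.mean(0), [np.degrees(np.arctan2(*(e[[0,1]]*[-1,1]))) for e in (c[0]-c[1],c[3]-c[2])],[np.degrees(np.arctan2(e[1],e[0])) for e in (c[0]-c[3],c[1]-c[2])])
h=np.array([A(255,502,.047),A(465,527,.047)]);show('handle',h);print(h.mean(0),np.linalg.norm(h[0]-h[1]))
s=np.array([B(190,454,.17),B(410,437,.17)]);show('boss',s);e=s[0]-s[1];print(s.mean(0),np.linalg.norm(e),np.degrees(np.arctan2(-e[0],e[1])))
s=np.array([B(183,385,.202),B(405,362,.202)]);show('upr',s);e=s[0]-s[1];print(s.mean(0),np.linalg.norm(e),np.degrees(np.arctan2(-e[0],e[1])))
c=np.array([B(*q,.014) for q in[(57,327),(405,300),(430,500),(78,537)]]);show('plate',c);print(np.linalg.norm(np.diff(c,axis=0),axis=1),c.mean(0));e=c[0]-c[1]+c[3]-c[2];print(np.degrees(np.arctan2(-e[0],e[1])))
show('jar',B(412,143,.075));show('spare',B(135,118,.015));show('beaker',ray('top',162,284,.045))
p,d=[np.load('pics/top0.npz')[k] for k in 'pd']
show('depth matt',pt('top',d,200,145)); show('boss depth',[pt('top',d,338,250),pt('top',d,382,247)]);show('handled',[pt('top',d,u,v) for u,v in((190,198),(205,200))])
E
```

```text
unit [[0.9031, 0.3454, 0.085], [0.8606, -0.0304, 0.085], [0.6205, 0.0004, 0.085], [0.6624, 0.371, 0.085]]
[0.37818418 0.2421085  0.37290196] [0.76165667 0.17160865 0.085     ] [np.float64(-6.445596251244481), np.float64(-6.4439405576933275)] [np.float64(-6.062297658695673), np.float64(-7.312407506088683)]
handle [[0.5977, 0.253, 0.047], [0.5847, 0.1254, 0.047]]
[0.59119525 0.18919565 0.047     ] 0.1282479413384702
boss [[0.4434, -0.2213, 0.17], [0.4562, -0.3405, 0.17]]
[ 0.44982394 -0.28093745  0.17      ] 0.11989078878680179 6.143216208543675
upr [[0.4782, -0.2126, 0.202], [0.4941, -0.3302, 0.202]]
[ 0.48614483 -0.27142062  0.202     ] 0.11863212218636007 7.660308737022739
plate [[0.5261, -0.1606, 0.014], [0.5494, -0.3747, 0.014], [0.4272, -0.3901, 0.014], [0.3983, -0.176, 0.014]]
[0.21540157 0.12319344 0.21606154] [ 0.4752422  -0.27534922  0.014     ]
6.948038101355869
jar [0.6362, -0.3644, 0.075]
spare [0.6581, -0.2064, 0.015]
beaker [0.3345, 0.2783, 0.045]
depth matt [0.7496, 0.1817, 0.08]
boss depth [[0.444, -0.2208, 0.1811], [0.4555, -0.3385, 0.1832]]
handled [[0.5923, 0.2078, 0.0542], [0.5884, 0.1633, 0.0494]]
```

```bash
cat >> h.py <<'E'
def plan(goals,start=None):
    "goals: list of (grasp point xyz, yaw); prints shift(10cm)/turn(30deg) per call"
    o=sensors.get_obs(); p=np.array(o['ee_pos']) ; r=R.from_euler('xyz',o['tcp_rot'],degrees=True)
    print('t',round(o['time'],2),'grasp pt',np.round(p+r.apply([0,0,.054]),4),'rpy',np.round(o['tcp_rot'],2),'F',np.round(o['wrist_force'],1),'open',round(o['opening'],4),'grip',round(o['grasp_force'],1))
    for g,yaw in goals:
        r1=R.from_euler('xyz',[180,0,yaw],degrees=True); p1=np.array(g)+[0,0,.054]
        s=r.inv().apply(p1-p)/.1; t=(r.inv()*r1).as_rotvec(degrees=True)/30
        n=int(np.ceil(max(abs(s).max(),abs(t).max())-1e-6)) or 1
        rs=R.from_rotvec((r.inv()*r1).as_rotvec()/n)
        for i in range(n):
            print(np.round(r.inv().apply((p1-p)/n)/.1,3).tolist(),np.round(rs.as_rotvec(degrees=True)/30,3).tolist()); r=r*rs
        p,r=p1,r1
E
python3 - <<'E'
from h import *
plan([([.591,.190,.15],83.5),([.591,.19,.045],83.5)])
E
```

```text
t 0.1 grasp pt [0.137  0.5325 0.2493] rpy [-179.93    0.    165.57] F [-0.1  0.7 -0.4] open 0.0853 grip 0.0
[-0.875, -0.364, 0.166] [-0.0, 0.0, 0.456]
[-0.936, -0.147, 0.166] [-0.0, 0.0, 0.456]
[-0.945, 0.079, 0.166] [-0.0, 0.0, 0.456]
[-0.899, 0.3, 0.165] [-0.0, 0.0, 0.456]
[-0.803, 0.504, 0.165] [-0.0, 0.0, 0.456]
[-0.661, 0.679, 0.165] [-0.0, 0.0, 0.456]
[0.0, -0.0, 0.525] [0.0, 0.0, 0.0]
[0.0, -0.0, 0.525] [0.0, 0.0, 0.0]
```

Request:
{"op": "apply_moves", "data": {"rows": [[[-0.875,-0.364,0.166],[0,0,0.456],0.28],[[-0.875,-0.364,0.166],[0,0,0.456],0.28],[[-0.875,-0.364,0.166],[0,0,0.456],0.28],[[-0.875,-0.364,0.166],[0,0,0.456],0.28]]}}

```text
time: 0.5
ee_pos: [0.2133, 0.4751, 0.2871]
tcp_rot: [-180.0, -0.0, 151.8]
wrist_force: [-0.8, -0.0, -0.5]
opening: 0.0285
grasp_force: 0.0
```

Request:
{"op": "apply_moves", "data": {"rows": [[[-0.936,-0.147,0.166],[0,0,0.456],0.28],[[-0.936,-0.147,0.166],[0,0,0.456],0.28],[[-0.936,-0.147,0.166],[0,0,0.456],0.28],[[-0.936,-0.147,0.166],[0,0,0.456],0.28]]}}

```text
time: 0.9
ee_pos: [0.2883, 0.4188, 0.2707]
tcp_rot: [-180.0, -0.0, 138.2]
wrist_force: [-0.2, 0.3, -0.5]
opening: 0.0237
grasp_force: 0.0
```

Request:
{"op": "apply_moves", "data": {"rows": [[[-0.945,0.079,0.166],[0,0,0.456],0.28],[[-0.945,0.079,0.166],[0,0,0.456],0.28],[[-0.945,0.079,0.166],[0,0,0.456],0.28],[[-0.945,0.079,0.166],[0,0,0.456],0.28]]}}

```text
time: 1.3
ee_pos: [0.3637, 0.3622, 0.2542]
tcp_rot: [-180.0, -0.0, 124.6]
wrist_force: [-1.1, 0.1, 0.3]
opening: 0.0236
grasp_force: 0.0
```

Request:
{"op": "apply_moves", "data": {"rows": [[[-0.9,0.3,0.165],[0,0,0.456],0.28],[[-0.9,0.3,0.165],[0,0,0.456],0.28],[[-0.9,0.3,0.165],[0,0,0.456],0.28],[[-0.9,0.3,0.165],[0,0,0.456],0.28]]}}

```text
time: 1.7
ee_pos: [0.4392, 0.3054, 0.2377]
tcp_rot: [-180.0, -0.0, 111.0]
wrist_force: [-0.3, 1.1, 0.4]
opening: 0.0241
grasp_force: 0.0
```

Request:
{"op": "apply_moves", "data": {"rows": [[[-0.803,0.504,0.165],[0,0,0.456],0.28],[[-0.803,0.504,0.165],[0,0,0.456],0.28],[[-0.803,0.504,0.165],[0,0,0.456],0.28],[[-0.803,0.504,0.165],[0,0,0.456],0.28]]}}

```text
time: 2.1
ee_pos: [0.5148, 0.2486, 0.2213]
tcp_rot: [-180.0, -0.0, 97.3]
wrist_force: [-0.7, 0.2, -0.2]
opening: 0.0245
grasp_force: 0.0
```

Request:
{"op": "apply_moves", "data": {"rows": [[[-0.661,0.679,0.165],[0,0,0.456],0.28],[[-0.661,0.679,0.165],[0,0,0.456],0.28],[[-0.661,0.679,0.165],[0,0,0.456],0.28],[[-0.661,0.679,0.165],[0,0,0.456],0.28],[[-0.661,0.679,0.165],[0,0,0.456],0.28]]}}

```text
time: 2.6
ee_pos: [0.59, 0.192, 0.2055]
tcp_rot: [180.0, -0.0, 83.7]
wrist_force: [-0.4, -0.2, 0.0]
opening: 0.0241
grasp_force: 0.0
```

```bash
python3 - <<'E'
from h import *
plan([([.591,.19,.045],83.5)])
p,d=snap('side','side1'); q=snap('top','top1')[0]
a=cv2.resize(p[220:370,140:300],None,fx=2.5,fy=2.5,interpolation=2);b=cv2.resize(q[140:240,130:290],(400,250),interpolation=2)
cv2.imwrite('pics/c3.png',np.vstack([a,b])[:,:,::-1])
E
```

```text
t 2.6 grasp pt [0.59   0.1921 0.1515] rpy [ 1.7998e+02 -4.0000e-02  8.3700e+01] F [-0.4 -0.2  0. ] open 0.0241 grip 0.0
[-0.01, 0.006, 0.532] [0.0, -0.001, 0.003]
[-0.01, 0.006, 0.532] [0.0, -0.001, 0.003]
```

View pics/side1.png

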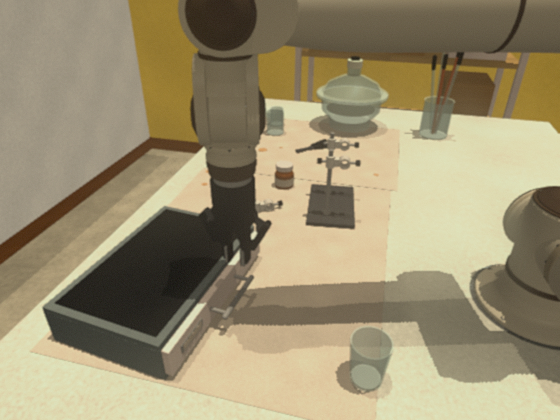

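The gripper hangs over the handle with the fingertips at about (245,255), in line with the bar. I'll descend.

Request:
{"op": "apply_moves", "data": {"rows": [[[0,0.01,0.25],[0,0,0],0.28],[[0,0.01,0.5],[0,0,0],0.28],[[0,0.01,0.6],[0,0,0],0.28],[[0,0.01,0.6],[0,0,0],0.28]]}}

```text
time: 3.1
ee_pos: [0.591, 0.1905, 0.1436]
tcp_rot: [-179.9, 0.1, 83.6]
wrist_force: [-0.4, -0.5, 1.7]
opening: 0.0238
grasp_force: 0.0
```

Request:
{"op": "apply_moves", "data": {"rows": [[[0,0,0.1],[0,0,0],0.28],[[0,0,0.2],[0,0,0],0.28],[[0,0,0.3],[0,0,0],0.28],[[0,0,0.4],[0,0,0],0.28],[[0,0,0.45],[0,0,0],0.28],[[0,0,0.45],[0,0,0],0.28]]}}

```text
time: 3.7
ee_pos: [0.5925, 0.1901, 0.1025]
tcp_rot: [179.8, -0.1, 83.5]
wrist_force: [-10.7, -2.0, 21.2]
opening: 0.0236
grasp_force: 11.4
```

Request:
{"op": "apply_moves", "data": {"rows": [[[0,0,0],[0,0,0],0],[[0,0,0],[0,0,0],0],[[0,0,0],[0,0,0],0],[[0,0,0],[0,0,0],0]], "force": 30}}

```text
time: 4.1
ee_pos: [0.5909, 0.1904, 0.101]
tcp_rot: [-179.9, -0.1, 83.5]
wrist_force: [-13.6, -0.3, 18.2]
opening: 0.0099
grasp_force: 29.8
```

Request:
{"op": "apply_moves", "data": {"rows": [[[0,0,0],[0,0,0],0.25],[[0,0,-0.03],[0,0,0],0.25],[[0,0,-0.06],[0,0,0],0.25],[[0,0,-0.06],[0,0,0],0.25]]}}

```text
time: 4.5
ee_pos: [0.5924, 0.19, 0.1057]
tcp_rot: [180.0, -0.0, 83.5]
wrist_force: [0.4, 0.8, -0.1]
opening: 0.021
grasp_force: 0.0
```

Request:
{"op": "apply_moves", "data": {"rows": [[[0,0,0],[0,0,0],0],[[0,0,0],[0,0,0],0],[[0,0,0],[0,0,0],0],[[0,0,0],[0,0,0],0]]}}

```text
time: 4.9
ee_pos: [0.5909, 0.1901, 0.1054]
tcp_rot: [-179.8, -0.0, 83.5]
wrist_force: [-9.5, 1.2, 6.4]
opening: 0.0097
grasp_force: 29.7
```

Request:
{"op": "apply_moves", "data": {"rows": [[[0,-0.1,0],[0,0,0],0],[[0,-0.25,0],[0,0,0],0],[[0,-0.4,0],[0,0,0],0],[[0,-0.55,0],[0,0,0],0],[[0,-0.7,0],[0,0,0],0],[[0,-0.85,0],[0,0,0],0],[[0,-1.0,0],[0,0,0],0]]}}

```text
time: 5.6
ee_pos: [0.4922, 0.2013, 0.1055]
tcp_rot: [179.9, -0.0, 83.5]
wrist_force: [2.6, 0.5, 0.7]
opening: 0.01
grasp_force: 29.9
```

Request:
{"op": "apply_moves", "data": {"rows": [[[0,-0.15,0],[0,0,0],0],[[0,-0.3,0],[0,0,0],0],[[0,-0.4,0],[0,0,0],0],[[0,-0.47,0],[0,0,0],0],[[0,-0.5,0],[0,0,0],0],[[0,-0.52,0],[0,0,0],0],[[0,-0.53,0],[0,0,0],0]]}}

```text
time: 6.3
ee_pos: [0.4413, 0.2072, 0.1055]
tcp_rot: [179.8, 0.0, 83.5]
wrist_force: [11.1, -2.7, -7.6]
opening: 0.0096
grasp_force: 29.5
```

Request:
{"op": "apply_moves", "data": {"rows": [[[0,0,0],[0,0,0],0.28],[[0,0,0],[0,0,0],0.28],[[0,0,0],[0,0,0],0.28],[[0,0,-0.2],[0,0,0],0.28],[[0,0,-0.5],[0,0,0],0.28],[[0,0,-1.0],[0,0,0],0.28],[[0,0,-1.0],[0,0,0],0.28]]}}

```text
time: 7.0
ee_pos: [0.4418, 0.2082, 0.2118]
tcp_rot: [179.6, -0.3, 83.5]
wrist_force: [0.2, -0.2, 0.6]
opening: 0.0238
grasp_force: 0.0
```

```bash
python3 - <<'E'
from h import *
plan([])
p,d=snap('side','side2'); q=snap('top','top2')[0]
a=cv2.resize(p[200:400,30:330],(600,400),interpolation=2);b=cv2.resize(q[80:280,120:300],None,fx=3,fy=3,interpolation=2)
cv2.imwrite('pics/c4.png',b[:,:,::-1]); cv2.imwrite('pics/c5.png',a[:,:,::-1])
E
```

```text
t 7.0 grasp pt [0.4422 0.2084 0.1578] rpy [179.59  -0.27  83.49] F [ 0.2 -0.2  0.6] open 0.0238 grip 0.0
```

View pics/c4.png

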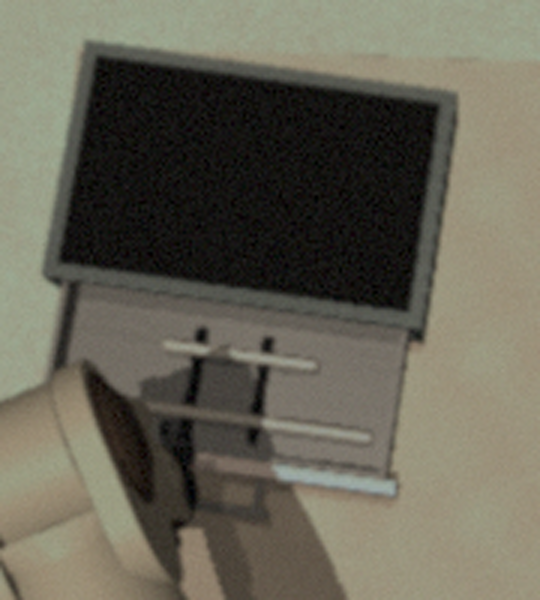

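The drawer is open. The long rod is in the front place, visible from about (150,406) to its right end at (370,437); the short rod is at the back, (163,345)–(316,366).

```bash
python3 - <<'E'
from h import *
f=lambda X,Y,z=.042: ray('top',120+(X+.5)/3-.5,80+(Y+.5)/3-.5,z)
a,b=f(371,437),f(150,406); e=b-a; e/=np.linalg.norm(e); print(a,b,np.degrees(np.arctan2(-e[0],e[1])))
y=np.r_[np.sin(np.radians(6.5)),np.cos(np.radians(6.5)),0]
print('mid',a+.15*y,'grip',a+.26*y)
s=np.array([f(163,345),f(316,366)]);print('short',s.mean(0),np.linalg.norm(s[0]-s[1]))
d=np.load('pics/top2.npz')['d']
print([np.round(pt('top',d,120+(X+.5)/3-.5,80+(Y+.5)/3-.5),4).tolist() for X,Y in((300,427),(340,432),(200,348),(220,427),(330,400))])
h=np.array([.442,.2075]); x=np.array([np.cos(np.radians(6.5)),-np.sin(np.radians(6.5))]); print('drawermid',h+.1635*x)
g=f(371,437)+.255*y; g[2]=.12
plan([(g,83.5),(np.r_[g[:2],.047],83.5)])
E
```

```text
[0.51600574 0.04533366 0.042     ] [0.54048023 0.26864812 0.042     ] -6.254457330875593
mid [0.53298622 0.19436944 0.042     ] grip [0.54543857 0.30366234 0.042     ]
short [0.59461562 0.18144436 0.042     ] 0.1564574944870707
[[0.5228, 0.1156, 0.0529], [0.5189, 0.0755, 0.0537], [0.5988, 0.2189, 0.056], [0.5223, 0.1988, 0.033], [0.5543, 0.0898, 0.0243]]
drawermid [0.604449   0.18899127]
t 7.1 grasp pt [0.4407 0.2077 0.1527] rpy [ 1.7989e+02 -8.0000e-02  8.3490e+01] F [-0.9 -0.7 -1.3] open 0.0235 grip 0.0
[0.511, 0.466, 0.165] [0.002, -0.001, -0.0]
[0.511, 0.466, 0.164] [0.002, -0.001, -0.0]
[0.0, -0.0, 0.73] [0.0, 0.0, 0.0]
```

Request:
{"op": "apply_moves", "data": {"rows": [[[0.25,0.25,0.1],[0,0,0],0.3],[[0.511,0.466,0.165],[0,0,0],0.3],[[0.511,0.466,0.165],[0,0,0],0.3]]}}

```text
time: 7.4
ee_pos: [0.4931, 0.2542, 0.1852]
tcp_rot: [-179.8, 0.1, 83.5]
wrist_force: [-1.6, 0.3, -0.6]
opening: 0.0255
grasp_force: 0.0
```

Request:
{"op": "apply_moves", "data": {"rows": [[[0.25,0.25,0.1],[0,0,0],0.3],[[0.511,0.466,0.165],[0,0,0],0.3],[[0.511,0.466,0.165],[0,0,0],0.3],[[0.511,0.466,0.165],[0,0,0],0.3]]}}

```text
time: 7.8
ee_pos: [0.5435, 0.298, 0.1707]
tcp_rot: [-179.8, 0.1, 83.5]
wrist_force: [0.5, -0.4, 0.3]
opening: 0.0259
grasp_force: 0.0
```

```bash
python3 - <<'E'
from h import *
plan([([.5445,.2985,.07],83.5),([.5445,.2985,.047],83.5)])
p,d=snap('side','side3')
cv2.imwrite('pics/c6.png',cv2.resize(p[200:400,30:330],(780,520),interpolation=2)[:,:,::-1])
E
```

```text
t 7.8 grasp pt [0.5434 0.2979 0.1167] rpy [-1.7983e+02  1.2000e-01  8.3510e+01] F [ 0.5 -0.4  0.3] open 0.0259 grip 0.0
[0.007, 0.01, 0.467] [-0.006, 0.004, 0.0]
[0.0, -0.0, 0.23] [0.0, 0.0, 0.0]
```

View pics/c6.png

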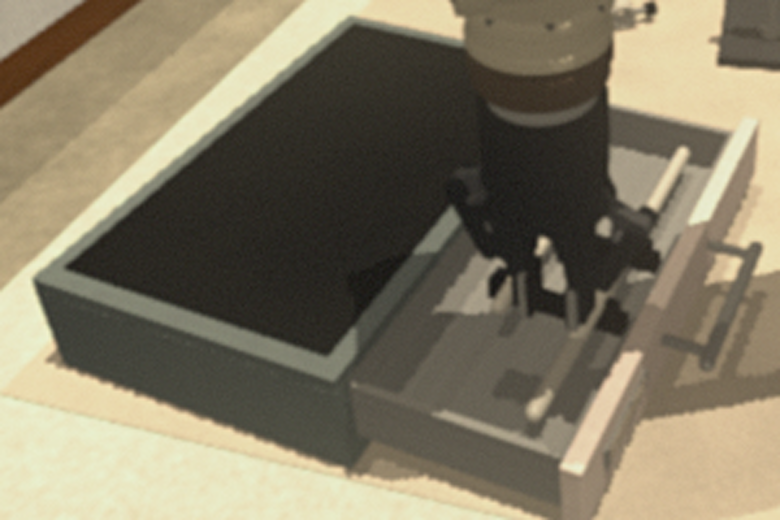

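The gripper is above the left part of the long rod, whose left end is visible at crop (538,405). I'll check that end against the top-view estimate and then descend.

```bash
python3 - <<'E'
from h import *
print([ray('side',30+538/2.6,200+y/2.6,.044) for y in (400,412)], ray('side',30+683/2.6,200+152/2.6,.044))
E
```

```text
[array([0.54687214, 0.32366428, 0.044     ]), array([0.5437273 , 0.33268303, 0.044     ])] [0.51339948 0.04446729 0.044     ]
```

Request:
{"op": "apply_moves", "data": {"rows": [[[0,0.01,0.2],[0,0,0],0.3],[[0,0.01,0.35],[0,0,0],0.3],[[0,0.01,0.45],[0,0,0],0.3],[[0,0.01,0.45],[0,0,0],0.3]]}}

```text
time: 8.25
ee_pos: [0.5443, 0.2975, 0.126]
tcp_rot: [-179.9, 0.1, 83.5]
wrist_force: [0.3, 0.6, 0.0]
opening: 0.0259
grasp_force: 0.0
```

Request:
{"op": "apply_moves", "data": {"rows": [[[0,0,0.08],[0,0,0],0.3],[[0,0,0.16],[0,0,0],0.3],[[0,0,0.24],[0,0,0],0.3],[[0,0,0.26],[0,0,0],0.3],[[0,0,0.26],[0,0,0],0.3]]}}

```text
time: 8.75
ee_pos: [0.5451, 0.2981, 0.101]
tcp_rot: [-180.0, 0.0, 83.5]
wrist_force: [-0.4, -0.2, 0.0]
opening: 0.0257
grasp_force: 0.0
```

Request:
{"op": "apply_moves", "data": {"rows": [[[0,0,0],[0,0,0],0],[[0,0,0],[0,0,0],0],[[0,0,0],[0,0,0],0],[[0,0,0],[0,0,0],0]], "force": 30}}

```text
time: 9.15
ee_pos: [0.5454, 0.2983, 0.1018]
tcp_rot: [180.0, -0.0, 83.5]
wrist_force: [-1.0, 0.6, 1.1]
opening: 0.0108
grasp_force: 29.2
```

Request:
{"op": "apply_moves", "data": {"rows": [[[0,0,0],[0,0,0],0],[[0,0,-0.1],[0,0,0],0],[[0,0,-0.3],[0,0,0],0],[[0,0,-0.6],[0,0,0],0],[[0,0,-0.95],[0,0,0],0],[[0,0,-0.95],[0,0,0],0]], "force": 90}}

```text
time: 9.75
ee_pos: [0.5466, 0.2989, 0.2028]
tcp_rot: [179.6, -0.3, 83.5]
wrist_force: [-0.0, -0.3, 0.1]
opening: 0.0094
grasp_force: 87.9
```

```bash
python3 - <<'E'
from h import *
plan([([.4077,.070,.175],96.9)])
E
```

```text
t 9.75 grasp pt [0.547  0.2991 0.1488] rpy [179.63  -0.27  83.49] F [-0.  -0.3  0.1] open 0.0094 grip 87.9
[-0.81, -0.373, -0.094] [0.004, -0.002, -0.149]
[-0.779, -0.435, -0.092] [0.004, -0.002, -0.149]
[-0.743, -0.495, -0.089] [0.004, -0.002, -0.149]
```

Request:
{"op": "apply_moves", "data": {"rows": [[[-0.2,-0.09,-0.03],[0,0,-0.04],0],[[-0.5,-0.23,-0.06],[0,0,-0.09],0],[[-0.81,-0.375,-0.09],[0,0,-0.149],0],[[-0.81,-0.375,-0.09],[0,0,-0.149],0]]}}

```text
time: 10.15
ee_pos: [0.4973, 0.2196, 0.2064]
tcp_rot: [-180.0, 0.0, 87.9]
wrist_force: [1.1, 1.2, -0.8]
opening: 0.0089
grasp_force: 88.0
```

Request:
{"op": "apply_moves", "data": {"rows": [[[-0.4,-0.22,-0.05],[0,0,-0.07],0],[[-0.78,-0.435,-0.09],[0,0,-0.149],0],[[-0.78,-0.435,-0.09],[0,0,-0.149],0]]}}

```text
time: 10.45
ee_pos: [0.4509, 0.1431, 0.2155]
tcp_rot: [180.0, 0.0, 92.4]
wrist_force: [0.6, 0.7, -0.2]
opening: 0.009
grasp_force: 88.2
```

Request:
{"op": "apply_moves", "data": {"rows": [[[-0.3,-0.2,-0.04],[0,0,-0.07],0],[[-0.6,-0.4,-0.08],[0,0,-0.149],0],[[-0.743,-0.495,-0.09],[0,0,-0.149],0],[[-0.743,-0.495,-0.09],[0,0,-0.149],0],[[-0.743,-0.495,-0.09],[0,0,-0.149],0]]}}

```text
time: 10.95
ee_pos: [0.4068, 0.0696, 0.2237]
tcp_rot: [179.9, -0.0, 96.8]
wrist_force: [0.5, 0.9, -0.9]
opening: 0.0095
grasp_force: 88.2
```

```bash
python3 - <<'E'
from h import *
plan([([.4077,.070,.175],96.9)])
p,d=snap('side','side4'); q=snap('top','top4')[0]
a=cv2.resize(p[120:230,220:420],(800,440),interpolation=2); cv2.imwrite('pics/c7.png',a[:,:,::-1])
b=cv2.resize(q[190:310,225:405],None,fx=4.4,fy=4.4,interpolation=2); cv2.imwrite('pics/c8.png',b[:,:,::-1])
E
```

```text
t 10.95 grasp pt [0.4069 0.0696 0.1697] rpy [ 1.7995e+02 -2.0000e-02  9.6850e+01] F [ 0.5  0.9 -0.9] open 0.0095 grip 88.2
[0.003, 0.009, -0.053] [0.002, -0.001, -0.002]
```

View pics/c7.png

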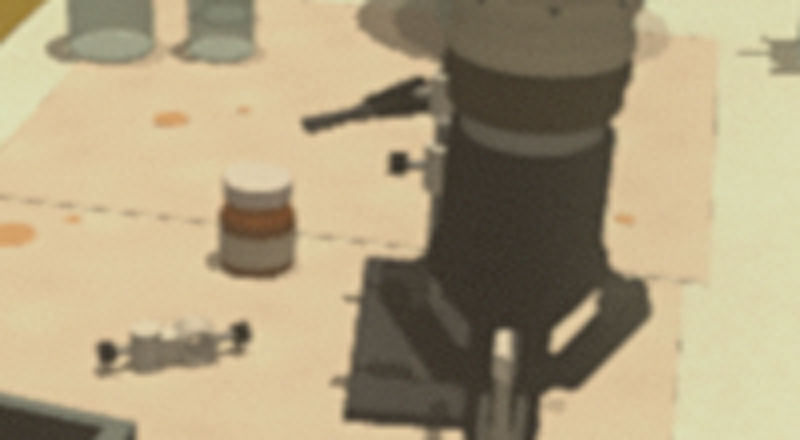

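View pics/c8.png

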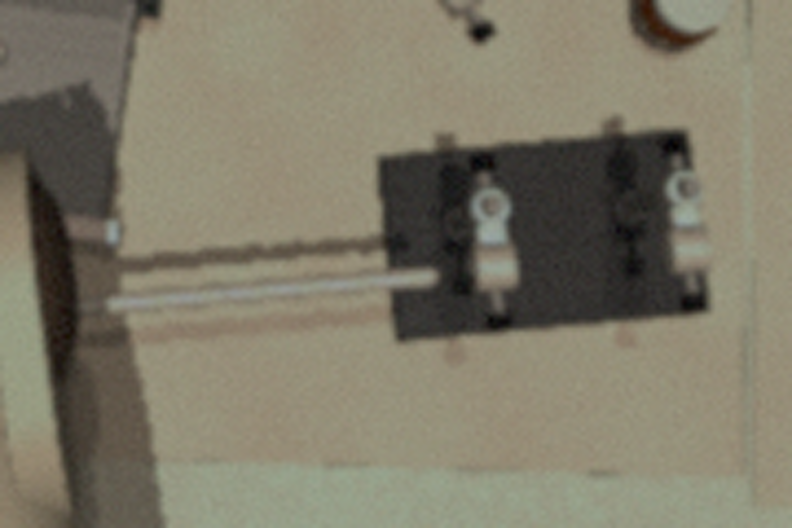

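The top view shows the rod tip at crop (436,276), just left of the left boss (495,267). The axis lines up to within a few mm. The side view is blocked by the gripper, so I'll refine with averaged depth by code.

```bash
cat >> h.py <<'E'
from scipy.optimize import least_squares
YAW=6.9; BM=np.array([.450,-.279,.17])
def cloud(k=8):
    D=[];P=[]
    for _ in range(k):
        p,d=imaging.camera('top');d=d.astype(float);d[d==0]=np.nan;D.append(d);P.append(p.astype(float))
    P=np.mean(P,0);sd=np.nanmedian(np.nanstd(D,0));D=np.nanmedian(D,0)
    c=imaging.get_calibration('top');K=np.array(c['intrinsics']);T=np.array(c['world_from_camera'])
    v,u=np.mgrid[:420,:560];r=np.stack([u,v,np.ones_like(u)],-1)@np.linalg.inv(K).T*D[...,None]
    W=r@T[:3,:3].T+T[:3,3]
    a=np.radians(YAW);X=np.array([np.cos(a),np.sin(a),0]);Y=np.array([-np.sin(a),np.cos(a),0])
    B=np.stack([(W-BM)@X,(W-BM)@Y,W[...,2]],-1)   # bore coords: x lateral, s along, z abs
    return P,B,sd
def fit(pts,rad):
    f=lambda c:np.hypot(pts[:,0]-c[0],pts[:,1]-c[1])-rad
    r=least_squares(f,[np.median(pts[:,0]),pts[:,1].max()-rad],loss='soft_l1',f_scale=.001);return np.round(r.x,4),len(pts),round(float(np.std(f(r.x))),4)
E
python3 - <<'E'
from h import *
P,B,sd=cloud();np.savez('pics/cl5.npz',P=P,B=B);print('sd',sd)
x,s,z=B[...,0],B[...,1],B[...,2]
m=lambda lo,hi,z0,xa,xb:(s>lo)&(s<hi)&(z>z0)&(x>xa)&(x<xb)
for n,c in(('L',.06),('R',-.06)):
    k=m(c-.008,c+.008,.165,-.02,.02); 
    o=np.argsort(x[k]);print(n,[(round(a*1e3,1),round(b*1e3)) for a,b in zip(x[k][o],z[k][o])][::2]); print(fit(B[k][:,[0,2]],.015))
for lo in(.10,.13,.16,.19,.22):
    k=m(lo,lo+.03,.13,-.03,.03);
    if k.sum()>5: print(lo,fit(B[k][:,[0,2]],.006))
k=m(.0,.3,.13,-.03,.03)&(s>.075);print('tip s',s[k].min())
E
```

```text
sd 0.0027177107345183436
L [(np.float64(-19.9), 171), (np.float64(-17.4), 172), (np.float64(-15.0), 170), (np.float64(-14.5), 169), (np.float64(-12.4), 173), (np.float64(-11.9), 176), (np.float64(-11.4), 177), (np.float64(-9.8), 178), (np.float64(-9.3), 179), (np.float64(-8.9), 180), (np.float64(-7.2), 180), (np.float64(-6.7), 180), (np.float64(-6.2), 178), (np.float64(-4.6), 182), (np.float64(-4.1), 183), (np.float64(-3.6), 183), (np.float64(-1.9), 181), (np.float64(-1.4), 183), (np.float64(-1.0), 184), (np.float64(0.7), 182), (np.float64(1.2), 185), (np.float64(1.6), 184), (np.float64(3.3), 185), (np.float64(3.9), 182), (np.float64(4.4), 182), (np.float64(6.0), 184), (np.float64(6.5), 184), (np.float64(7.0), 183), (np.float64(8.8), 181), (np.float64(9.2), 182), (np.float64(9.8), 180), (np.float64(11.8), 179), (np.float64(12.2), 180), (np.float64(12.8), 178), (np.float64(14.6), 176), (np.float64(15.0), 178), (np.float64(15.4), 180), (np.float64(17.0), 182), (np.float64(17.5), 180), (np.float64(18.1), 179), (np.float64(19.8), 180)]
(array([0.002 , 0.1688]), 81, 0.002)
R [(np.float64(
[... 585 characters left out ...]
2), (np.float64(5.8), 183), (np.float64(6.3), 183), (np.float64(6.8), 183), (np.float64(8.5), 184), (np.float64(9.1), 181), (np.float64(9.5), 182), (np.float64(11.3), 180), (np.float64(11.8), 179), (np.float64(12.3), 180), (np.float64(14.4), 176), (np.float64(14.8), 178), (np.float64(15.3), 178), (np.float64(16.9), 179), (np.float64(17.3), 180), (np.float64(17.9), 179), (np.float64(19.7), 181)]
(array([0.0019, 0.1688]), 79, 0.002)
0.1 (array([-0.0004,  0.1636]), 49, 0.0008)
0.13 (array([-0.0005,  0.1643]), 48, 0.0007)
0.16 (array([-1.000e-04,  1.645e-01]), 49, 0.0007)
0.19 (array([1.000e-04, 1.647e-01]), 49, 0.0008)
0.22 (array([-1.000e-04,  1.651e-01]), 50, 0.0008)
tip s 0.09456486740123937
```

Request:
{"op": "apply_moves", "data": {"rows": [[[0,0.021,-0.023],[0,-0.02,0],0],[[0,0.021,-0.023],[0,-0.02,0],0],[[0,0.021,-0.023],[0,-0.02,0],0],[[0,0.021,-0.023],[0,-0.02,0],0]]}}

```text
time: 11.85
ee_pos: [0.4083, 0.0695, 0.2259]
tcp_rot: [-180.0, 0.6, 96.9]
wrist_force: [-0.3, 0.0, -0.6]
opening: 0.0094
grasp_force: 88.3
```

```bash
cat >> h.py <<'E'
def meas(k=16,los=(.10,.13,.16,.19,.22)):
    P,B,sd=cloud(k);x,s,z=B[...,0],B[...,1],B[...,2]
    m=lambda lo,hi,z0,xa,xb:(s>lo)&(s<hi)&(z>z0)&(x>xa)&(x<xb)
    for n,c in(('L',.06),('R',-.06)):
        q=m(c-.009,c+.009,.172,-.011,.0145);print(n,fit(B[q][:,[0,2]],.015))
    for lo in los:
        q=m(lo,lo+.03,.13,-.03,.03)
        if q.sum()>8: print(round(lo,3),fit(B[q][:,[0,2]],.006))
    q=m(-.3,.35,.145,-.012,.018)&((s>.078)|(s<-.078)|(abs(s)<.04));print('rod s range',s[q].min(),s[q].max())
    return P,B
E
python3 - <<'E'
from h import *
meas(); plan([])
E
```

```text
L (array([0.0015, 0.1687]), 63, 0.0007)
R (array([0.002 , 0.1687]), 64, 0.0006)
0.1 (array([0.0012, 0.169 ]), 49, 0.0005)
0.13 (array([0.0012, 0.1691]), 49, 0.0005)
0.16 (array([0.0013, 0.1687]), 50, 0.0007)
0.19 (array([0.0014, 0.1689]), 50, 0.0006)
0.22 (array([0.0018, 0.1691]), 50, 0.0005)
rod s range 0.09476503057584999 0.34994910037706295
t 12.65 grasp pt [0.4084 0.0689 0.1719] rpy [-180.     0.6   96.9] F [ 0.1  0.2 -1.9] open 0.0088 grip 88.3
```

Request:
{"op": "apply_moves", "data": {"rows": [[[0,-0.012,0],[0,0,-0.013],0],[[0,-0.012,0],[0,0,-0.013],0],[[0,-0.012,0],[0,0,-0.013],0],[[0,-0.012,0],[0,0,-0.013],0]]}}

```text
time: 13.05
ee_pos: [0.4072, 0.0693, 0.2259]
tcp_rot: [180.0, 0.6, 97.3]
wrist_force: [0.1, 0.4, 0.2]
opening: 0.0095
grasp_force: 88.3
```

```bash
python3 - <<'E'
from h import *
meas(); plan([])
E
```

```text
L (array([0.0017, 0.1688]), 62, 0.0006)
R (array([0.0022, 0.1685]), 65, 0.0006)
0.1 (array([0.0015, 0.1691]), 49, 0.0006)
0.13 (array([0.0015, 0.1691]), 49, 0.0006)
0.16 (array([0.0014, 0.1689]), 50, 0.0004)
0.19 (array([0.0013, 0.1689]), 50, 0.0005)
0.22 (array([0.0012, 0.1689]), 50, 0.0005)
rod s range 0.09493329098655798 0.3499196879254412
t 13.85 grasp pt [0.4072 0.0688 0.1719] rpy [-180.      0.6    97.29] F [-0.6 -0.1  0.2] open 0.0093 grip 88.3
```

Aligned to within 0.5 mm. I'll insert through the left boss slowly.

Request:
{"op": "apply_moves", "data": {"rows": [[[-0.1,0,0.001],[0,0,0],0],[[-0.2,-0.001,0.002],[0,0,0],0],[[-0.3,-0.001,0.003],[0,0,0],0],[[-0.4,-0.002,0.004],[0,0,0],0],[[-0.5,-0.002,0.005],[0,0,0],0],[[-0.6,-0.003,0.006],[0,0,0],0],[[-0.7,-0.003,0.007],[0,0,0],0],[[-0.7,-0.003,0.007],[0,0,0],0]]}}

```text
time: 14.65
ee_pos: [0.4159, -0.0012, 0.2259]
tcp_rot: [-180.0, 0.6, 97.2]
wrist_force: [0.0, 0.1, -0.9]
opening: 0.0092
grasp_force: 88.3
```

```bash
python3 - <<'E'
from h import *
meas(16,(.01,.08,.11,.14,.17)); plan([])
E
```

```text
L (array([0.0019, 0.1685]), 62, 0.0006)
R (array([0.002 , 0.1685]), 64, 0.0006)
0.01 (array([0.0021, 0.1689]), 27, 0.0006)
0.08 (array([0.002, 0.169]), 49, 0.0006)
0.11 (array([0.0015, 0.1691]), 49, 0.0006)
0.14 (array([0.0014, 0.1689]), 49, 0.0006)
0.17 (array([0.0014, 0.1689]), 49, 0.0006)
rod s range 0.024559457896569815 0.3447495112310361
t 15.45 grasp pt [ 0.4158 -0.0007  0.1719] rpy [-179.99    0.6    97.29] F [-0.5  0.5 -0.8] open 0.009 grip 88.3
```

Request:
{"op": "apply_moves", "data": {"rows": [[[-0.15,-0.001,0.002],[0,0,0],0],[[-0.3,-0.001,0.003],[0,0,0],0],[[-0.45,-0.002,0.005],[0,0,0],0],[[-0.55,-0.003,0.006],[0,0,0],0],[[-0.65,-0.003,0.007],[0,0,0],0],[[-0.75,-0.004,0.008],[0,0,0],0],[[-0.85,-0.004,0.009],[0,0,0],0],[[-0.85,-0.004,0.009],[0,0,0],0]]}}

```text
time: 16.25
ee_pos: [0.4263, -0.0854, 0.2258]
tcp_rot: [-180.0, 0.6, 97.2]
wrist_force: [-0.1, 0.0, -1.3]
opening: 0.0091
grasp_force: 88.3
```

Request:
{"op": "apply_moves", "data": {"rows": [[[-0.1,0,0.001],[0,0,0],0],[[-0.2,-0.001,0.002],[0,0,0],0],[[-0.3,-0.001,0.003],[0,0,0],0],[[-0.4,-0.002,0.004],[0,0,0],0],[[-0.5,-0.002,0.005],[0,0,0],0],[[-0.6,-0.003,0.006],[0,0,0],0],[[-0.7,-0.003,0.007],[0,0,0],0],[[-0.8,-0.004,0.008],[0,0,0],0],[[-0.8,-0.004,0.008],[0,0,0],0]]}}

```text
time: 17.15
ee_pos: [0.436, -0.165, 0.2258]
tcp_rot: [-180.0, 0.6, 97.2]
wrist_force: [-0.4, -0.2, -0.0]
opening: 0.0088
grasp_force: 88.3
```

```bash
python3 - <<'E'
from h import *
P,B=meas(12,(-.14,-.11,-.03,0,.08,.11)); plan([])
q=snap('side','side9')[0]; 
a=cv2.resize(q[110:230,250:410],(800,600),interpolation=2); cv2.imwrite('pics/c10.png',a[:,:,::-1])
b=cv2.resize(P[85:290,120:420].clip(0,255).astype(np.uint8),(800,547),interpolation=2)
cv2.imwrite('pics/c9.png',np.vstack([b[:, :, ::-1]]))
E
```

```text
L (array([-0.0025,  0.6143]), 65, 0.0031)
R (array([0.0022, 0.1686]), 64, 0.0008)
-0.14 (array([0.0021, 0.1688]), 48, 0.0006)
-0.11 (array([0.0023, 0.1688]), 49, 0.0005)
0.08 (array([-0.0027,  0.6262]), 609, 0.0086)
0.11 (array([-0.0009,  0.6257]), 627, 0.0081)
rod s range -0.13944861002151374 0.18390283409301497
t 17.75 grasp pt [ 0.436  -0.1644  0.172 ] rpy [-180.     0.6   97.3] F [ 0.4  0.8 -1. ] open 0.0092 grip 88.3
```

View pics/c9.png

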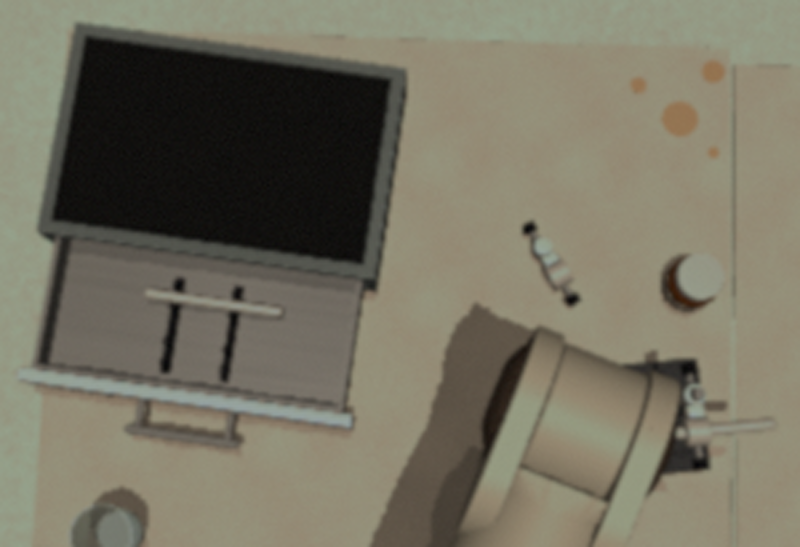

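The rod passes through both bosses and sticks out to (775,424). The short rod is still in its holder and the drawer is out. I'll check that the drawer is at its stop and hand in.

```bash
python3 - <<'E'
from h import *
h=ray('top',120+184*.375,85+434*.375,.047);print(h, np.linalg.norm(h[:2]-[.5912,.1892]))
if np.linalg.norm(h[:2]-[.5912,.1892])>.144: print(bot.job_done())
E
```

```text
[0.44353559 0.20409442 0.047     ] 0.14841368334496557
the job is handed in; nothing more can be done
None
```

The job is handed in. The drawer is out at its stop, and the long rod is threaded level through both bosses, sticking out about 67 mm on the right and 89 mm on the left; the arm is still gripping it with almost no force on the wrist.

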